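Pack the sampling kit into its carrier

ROBOT

A 6-joint arm with a two-finger parallel gripper is mounted at the origin on a cart in front of the work surface, level with it; the furniture and walls round the work are solid. World frame = base frame: x ahead of the robot, y to its left, z up, the work surface at z = 0. Lengths are in mm, angles in rad, forces in N, time in s.
With the tool pointing down it reaches from about 350 to 975 mm from the base axis. Payload 7.1 kg.
Tool frame: the origin (TCP) lies midway between the tips of the shut fingers; the grasp point (between the pads) lies 19 mm behind it; z points along the fingers, y is the line along which they close (so a half turn about z gives the same grasp; the last joint's range is limited). The gripper opens to 88 mm and grips with 3 to 60 N. Pads are 20 mm wide; open, the fingers measure 115 mm over their backs; the gripper's body (75 mm by 178 mm) begins 61 mm behind the grasp point.
Start: joints at [-1.243, 0.423, 1.63, -0, 1.089, -0.019], TCP at [212.448, -587.767, 222.675] pointing down, gripper open.
Joint ranges: [-3, 3], [-0.9, 2.11], [0.09, 2.58], [-1.31, 4.45], [0.11, 2.69], [-2.54, 2.54]. Speed limits (rad/s): [2.39, 2.39, 3.01, 3.14, 3.14, 3.14].

INTERFACE

Orientations are given as a rotation vector (axis times angle).
In Python, from workcell import ctrl gives the robot as it stands. The module is installed in compiled form; this text tells all that it offers.
- The arm moves only by the tool servo_tool, never from a script. Its argument "increments" is a list of rows, each a list of 7 numbers: the shift along the world's x, y, z in cm, then the turn, a rotation vector about the world's x, y, z in degrees, then the opening, from -1 (shut) to 1 (fully open). A call has 1 to 20 rows; each row is the pose to reach, as a shift and turn from the pose commanded when the call began; what a row does not reach only later rows make up. A row lasts 1/12 s, in which the tool goes at most 41.7 mm and 7.16 degrees, less where a joint would pass 70% of its speed; a pose out of reach is approached as far as the arm can. A call with a gripper value outside its range is refused whole. The fingers move at their own pace and stop on an object; the grip force is fixed at half the most. Time passes only in rows, so rows that repeat a pose let the fingers close. It gives the time, the measured TCP pose, the force, the opening and the grip force at its end, in the units of the state.
- ctrl.get_obs(): the state, without advancing time (a new reading comes with each control period).
- ctrl.get_image(name): name is "side" or "top" or "wrist"; returns a dict with "image" (420x560x3 uint8, red, green, blue), "fx", "fy", "cx", "cy" (pixels), "extrinsics" (4x4, takes a point from camera to world coordinates); the wrist camera has in their place "tool_from_camera" (4x4, takes a point from camera to tool coordinates, whose origin is the TCP and whose axes are the flange's). Camera axes: x right, y up, looking along -z (the intrinsics and any distortion apply to the point x, -y, -z); pixel columns grow to the right and rows downward; lengths in mm; the calibration is good to about 2 mm. The wrist camera is an equidistant fisheye: a pixel r from the principal point sees the ray r / f radians off the axis. A picture is of the moment at which its call begins: read the wrist's pose just before it. There is no depth.
- ctrl.close_job(): hands the job in; it is judged then, once.
The state is a dict: "t": time; "qpos": joint angles; "qvel": joint speeds; "joint_torque": joint torques, N m; "ee_pos": TCP position; "orientation": TCP orientation; "ft_force": force on the tool from outside, world axes, zero at the start; "moment": the same for the moment, N m; "width": finger opening in mm; "grasp_force": force on a finger pad.
Only numpy, scipy, OpenCV 4.12 (cv2) and the standard library are available. Lean on these libraries where they do the work, as an engineer would, in place of code of your own. Each camera call takes 0.05 s, during which the arm holds its last target. There are 200 camera calls.

TASK

Pack the sampling kit into the white carrier, each piece standing upright in its own pocket: the capped reagent bottle in the large pocket and the dropper bottle in the small pocket at the handle end, the round-bulbed volumetric flask in the large pocket and the little white porcelain cup in the small pocket at the other end. The cup stands close behind the reagent bottle at the start, and can be reached once the bottle is out of the way. Leave the conical flask, the squeeze bottle and the black stopper standing where they are.

Things in the scene. Friction and masses are not known exactly. Their poses are not given: they have to be found in the camera images.
- carrier: White plate 196 x 190 x 20 mm, fixed to the bench, grey loop handle at its -x end (out to x -136, 18 high). Origin: centre of underside, z up. Round pockets, floor at z 8, top at z 20. Large, diameter 80: centre x, y (-46, 43) at the handle end, (46, 43) at the other. Small, diameter 52: (-46, -48) at the handle end, (46, -48) at the other. All mm.
- reagent_bottle: Clear bottle with straight body and blue screw cap, 146 mm tall, 0.3 to 0.6 kg: body 64 mm in diameter up to 100 mm, neck and cap about 34 mm from 100 to 146 mm (grip the cap). The cup starts close behind it. Goes to the large pocket at the handle end. Origin: centre of its underside; z up its axis.
- volumetric_flask: Clear glass flask with round bulb and long thin neck, 194 mm tall, about 0.1 kg: bulb 62 mm in diameter up to 64 mm, neck about 16 mm from 64 to 179 mm (grip the neck). Goes to the large pocket away from the handle. Origin: centre of its underside; z up its axis.
- dropper_bottle: Small bottle with black rubber teat, 102 mm tall, 0.07 kg: body 37 mm in diameter up to 54 mm, collar and teat about 20 mm from 54 to 102 mm (can be gripped there). Goes to the small pocket at the handle end. Origin: centre of its underside; z up its axis.
- porcelain_cup: Little white open cup, 29 mm tall, 36 mm in diameter at the rim, 28 mm at the foot, 20 g. Starts about 60 mm (centre to centre) behind the reagent bottle, on its +x side. Goes to the small pocket away from the handle. Origin: centre of its underside; z up its axis.
- conical_flask: Look-alike, not to be moved: cone-shaped clear glass flask, 78 mm in diameter at the foot, 131 mm tall. Origin: centre of its underside; z up its axis.
- squeeze_bottle: Look-alike, not to be moved: squeeze bottle with red top and bent spout, 72 x 105 mm, 191 mm tall; its round body is 72 mm in diameter, the axis 16 mm along +y from the origin, the spout reaching to -y. Origin at the underside; z up.
- stopper: Look-alike of the cup, not to be moved: solid black rubber stopper, 34 mm in diameter, 28 mm tall. Origin: centre of its underside; z up its axis.
Things that resemble listed ones, but are neither listed nor needed, are in the scene too. What is shaped like the volumetric_flask but green or turquoise is not meant.

How it is judged (in metres and radians):
At the end, for the whole second after the job is handed in: Bottle, dropper, volumetric flask and cup each in their own pocket: within 12 mm of its centre along carrier x and y, underside within 5 mm of the pocket floor, leaning under 0.12 rad, released, at rest. Conical flask, squeeze bottle and stopper upright within 25 mm of their starts (x of reagent_bottle in the frame of carrier between -0.058 and -0.034 m and y of reagent_bottle in the frame of carrier between 0.031 and 0.055 m and z of reagent_bottle in the frame of carrier between 0.003 and 0.013 m and angle between each of reagent_bottle, dropper_bottle, volumetric_flask, porcelain_cup, conical_flask, squeeze_bottle, stopper's own z axis and vertical below 0.12 rad and linear speed of each of reagent_bottle, dropper_bottle, volumetric_flask, porcelain_cup below 0.02 m/s and x of dropper_bottle in the frame of carrier between -0.058 and -0.034 m and y of dropper_bottle in the frame of carrier between -0.06 and -0.036 m and z of dropper_bottle in the frame of carrier between 0.003 and 0.013 m and x of volumetric_flask in the frame of carrier between 0.034 and 0.058 m and y of volumetric_flask in the frame of carrier between 0.031 and 0.055 m and z of volumetric_flask in the frame of carrier between 0.003 and 0.013 m and x of porcelain_cup in the frame of carrier between 0.034 and 0.058 m and y of porcelain_cup in the frame of carrier between -0.06 and -0.036 m and z of porcelain_cup in the frame of carrier between 0.003 and 0.013 m and distance of each of conical_flask, squeeze_bottle, stopper from where it was at the start of the episode below 0.025 m); the robot touches nothing.
It fails at once if the conical flask is shoved or carried off (moved more than 25 mm) or tipped over (distance of conical_flask from where it was at the start of the episode above 0.025 m or angle between conical_flask's own z axis and vertical above 0.35 rad).
It fails at once if the squeeze bottle is shoved or carried off (moved more than 25 mm) or tipped over (distance of squeeze_bottle from where it was at the start of the episode above 0.025 m or angle between squeeze_bottle's own z axis and vertical above 0.35 rad).
It fails at once if the stopper is shoved or carried off (moved more than 25 mm) or tipped over (distance of stopper from where it was at the start of the episode above 0.025 m or angle between stopper's own z axis and vertical above 0.35 rad).
It also fails if it takes over 128 s, if anything falls off the work surface, if the arm or the gripper's body presses on something with over 40 N, if the wrist force passes 120 N, or if a joint passes its speed limit or range.

## Working session

There is one attempt and no reset: what is moved stays moved. The work goes in short steps, Python scripts to look and compute and a tool call to move; the robot and the scene stay as the last step left them, time stands still between calls to the robot, and variables do not carry over. Pictures are saved under pics/ and viewed, at most 14 in all, crops included, and the job is handed in when it is done.

Besides the shell and the picture viewer there is one more tool, called after "Call:" as name([rows], argument=value, ...), one row to a line, values as JSON. servo_tool: Moves the arm, as the interface text tells. Its arguments: {"type":"object","properties":{"increments":{"type":"array","items":{"type":"array","items":{"type":"number"}}}},"required":["increments"]}

```bash
mkdir -p pics; cat > h.py <<'E'
import numpy as np, cv2
from workcell import ctrl
from scipy.spatial.transform import Rotation as R
def snap(n,f):
    o=ctrl.get_obs() if n=="wrist" else None
    d=ctrl.get_image(n); cv2.imwrite(f'pics/{f}.png',d['image'][:,:,::-1])
    if n=="wrist":
        T=np.eye(4);T[:3,:3]=R.from_rotvec(o['orientation']).as_matrix();T[:3,3]=o['ee_pos']
        d['E']=T@d['tool_from_camera']
    else: d['E']=d['extrinsics']
    np.save(f'pics/{f}.npy',{k:d[k] for k in('fx','fy','cx','cy','E')}|{'n':n},allow_pickle=True)
    return d
def ray(f,u,v):
    d=np.load(f'pics/{f}.npy',allow_pickle=True).item()
    a,b=(u-d['cx'])/d['fx'],(v-d['cy'])/d['fy']
    if d['n']=="wrist":
        r=np.hypot(a,b)+1e-12; c=np.array([a/r*np.sin(r),-b/r*np.sin(r),-np.cos(r)])
    else: c=np.array([a,-b,-1])
    c=d['E'][:3,:3]@c
    return d['E'][:3,3],c/np.linalg.norm(c)
def atz(f,u,v,z):
    p,c=ray(f,u,v); return (p+c*(z-p[2])/c[2]).round(1)
def tri(*obs):
    A=np.zeros((3,3));B=np.zeros(3)
    for f,u,v in obs:
        p,c=ray(f,u,v);M=np.eye(3)-np.outer(c,c);A+=M;B+=M@p
    x=np.linalg.solve(A,B)
    return x.round(1),[float(np.linalg.norm((np.eye(3)-np.outer(ray(*o)[1],ray(*o)[1]))@(x-ray(*o)[0])).round(1)) for o in obs]
E
python3 - <<'E'
from h import *
for n in('side','top','wrist'):
    d=snap(n,n+'0'); print(n,d['fx'],d['cx'],d['cy'],d['E'].round(2).tolist())
print(ctrl.get_obs())
E
```

```text
side 384.0426404019191 276.99080185893155 208.53939023659862 [[0.98, 0.07, -0.18, 309.64], [-0.19, 0.42, -0.89, -814.49], [0.02, 0.9, 0.43, 417.35], [0.0, 0.0, 0.0, 1.0]]
top 439.49287925480587 281.1326446684441 212.81251642638952 [[0.02, 1.0, -0.08, 411.43], [-1.0, 0.02, 0.01, -7.14], [0.02, 0.08, 1.0, 1001.38], [0.0, 0.0, 0.0, 1.0]]
wrist 325.19226210127806 279.96696835361666 208.63575555640088 [[0.34, 0.91, 0.24, 277.24], [-0.94, 0.33, 0.08, -563.87], [-0.0, -0.25, 0.97, 384.18], [0.0, 0.0, 0.0, 1.0]]
{'t': 0.15, 'qpos': array([-1.24295622e+00,  4.23669384e-01,  1.63054216e+00,  3.48701468e-06,
        1.08861581e+00, -1.90014174e-02]), 'qvel': array([-0.00041061, -0.00219976, -0.00264482,  0.00210993, -0.00176454,
       -0.00197965]), 'joint_torque': array([-5.69172371e-04, -5.44983387e+01, -2.73918718e+01,  6.43517333e-02,
        2.05118459e-02, -6.99791167e-05]), 'ee_pos': array([ 212.33188983, -587.33780883,  222.06683943]), 'orientation': array([-3.09326786e+00, -5.41877521e-01,  2.93394033e-04]), 'ft_force': array([-0.0161606 ,  0.42016556, -0.46624452]), 'moment': array([-0.00621635,  0.01936975, -0.01478615]), 'grasp_force': 0.0, 'width': 88.03210297694056}
```

View pics/top0.png

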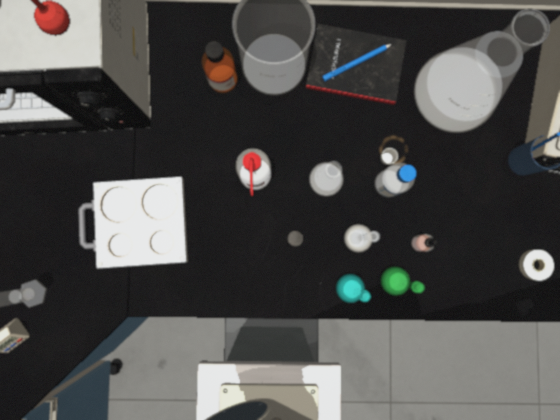

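View pics/side0.png

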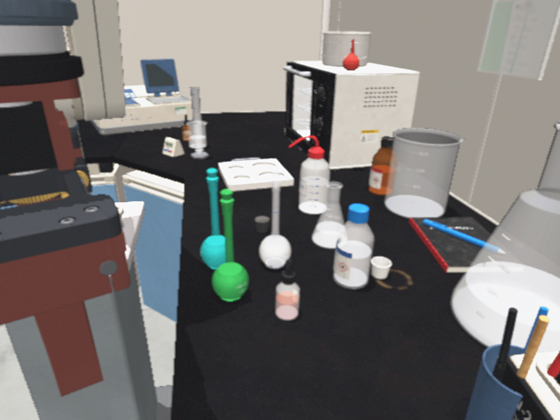

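Top view: carrier (140,222) with its handle to the left (+y). Reagent bottle cap (407,173), cup (389,156), dropper (424,242), squeeze bottle (253,165), conical flask (326,178), stopper (295,239). 
Volumetric flask candidates: clear bulb (358,238), turquoise (350,288), green (396,281). The clear one fits; the coloured ones are excluded. I'll confirm with crops.

```bash
python3 - <<'E'
import cv2,numpy as np
t=cv2.imread('pics/top0.png');s=cv2.imread('pics/side0.png')
f=lambda im,x,y,w,h,k:cv2.resize(im[y:y+h,x:x+w],None,fx=k,fy=k,interpolation=cv2.INTER_CUBIC)
a=np.hstack([f(t,300,130,150,150,4)]); cv2.imwrite('pics/c1.png',a)
cv2.imwrite('pics/c2.png',f(s,190,150,220,180,3.5) [:600,:800])
cv2.imwrite('pics/c3.png',f(t,70,165,130,115,5))
E
```

```text
(no output)
```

View pics/c1.png

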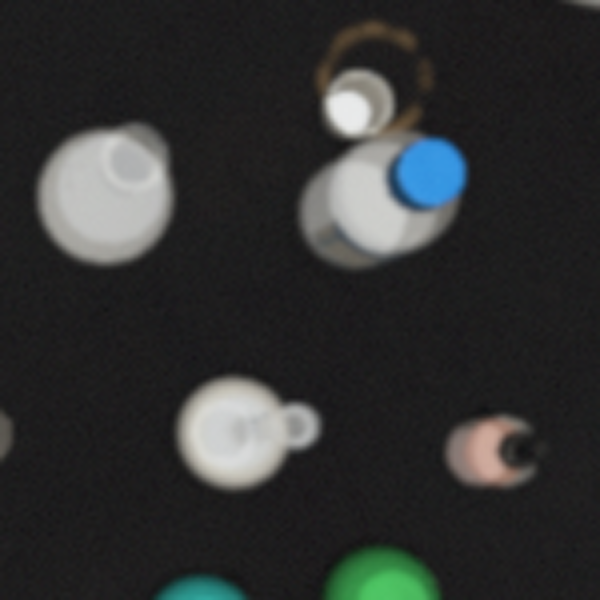

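View pics/c2.png

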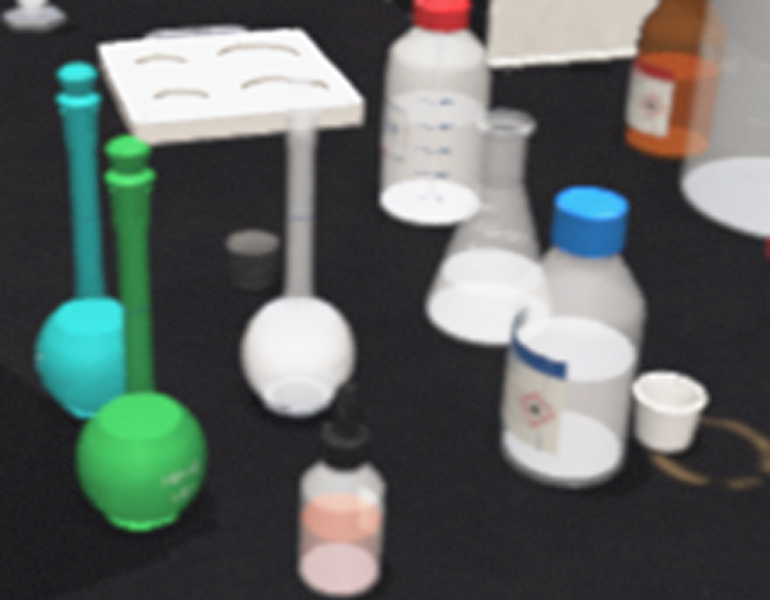

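View pics/c3.png

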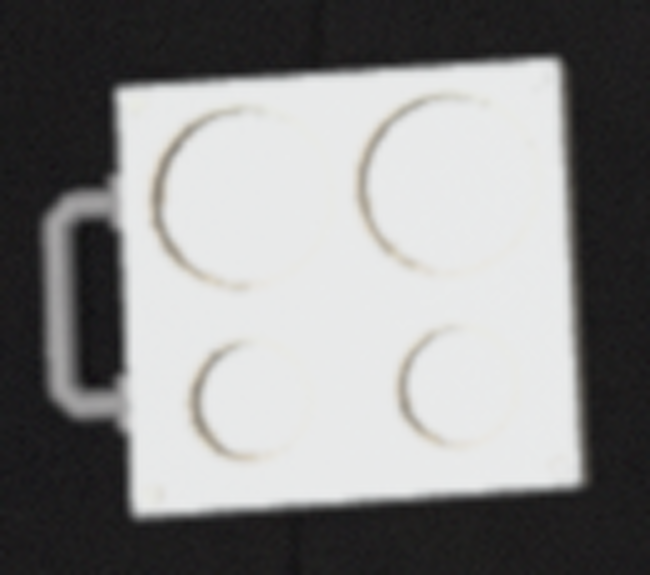

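Top crop confirms the clear flask (bulb crop (235,432), neck mouth (297,425)). It also shows the bottle cap (430,172), cup rim (361,103) and dropper teat tip (538,450). The side crop shows the same clear flask, with its neck top at (300,112), next to the two coloured ones. Carrier top corners in its crop are (116,88), (561,58), (585,486) and (133,519).

```bash
python3 - <<'E'
from h import *
T=lambda x,y:('top0',300+(x+.5)/4-.5,130+(y+.5)/4-.5)
S=lambda x,y:('side0',190+(x+.5)/3.5-.5,150+(y+.5)/3.5-.5)
C=lambda x,y:('top0',70+(x+.5)/5-.5,165+(y+.5)/5-.5)
for n,a,b in [('cap',T(430,172),S(592,205)),('neck',T(297,425),S(301,112)),('teat',T(541,449),S(347,387)),('cuprim',T(361,103),S(670,392)),('bulb',T(235,432),S(298,354))]:
    print(n,tri(a,b))
for n,p,z in [('capz',T(430,172),146),('base',T(356,212),0),('bulb',T(235,432),32),('dropbase',T(478,455),0),('teat',T(541,449),102),('neck',T(297,425),194),('cup',T(361,103),29),('conical',T(105,197),0),('stop',('top0',295,239),14),('green',('top0',396,281),32),('greentop',('top0',418,287.5),194),('turqtop',('top0',365,296),194)]: print(n,atz(*p,z))
for n,p in [('dropbase',S(340,568)),('conical',S(488,305)),('basebottle',S(565,440)),('stop',S(252,270))]: print('side',n,atz(*p,0))
k=[(116,88),(561,58),(585,486),(133,519)]
W=np.array([atz(*C(*q),20)[:2] for q in k]);print(W.tolist())
L=np.array([(-98,95),(98,95),(98,-95),(-98,-95)],float)
c=W.mean(0);U,_,Vt=np.linalg.svd(L.T@(W-c));Rm=(U@Vt).T
print('carrier',c,np.degrees(np.arctan2(Rm[1,0],Rm[0,0])),(W-c-L@Rm.T).round(1).tolist())
for q in [(-46,43),(46,43),(-46,-48),(46,-48)]: print(q,(c+Rm@q).round(1))
s=[('side0',190+(x+.5)/3.5-.5,150+(y+.5)/3.5-.5) for x,y in [(300,30),(362,97),(135,125)]]
for a,b in zip([1,2] and [C(*k[1]),C(*k[2])],s[1:]): print('corner',tri(a,b))
E
```

```text
cap (array([ 562.2, -267.6,  144.6]), [0.1, 0.1])
neck (array([ 434.3, -195. ,  172.4]), [0.9, 0.9])
teat (array([ 427. , -337.4,  100.6]), [0.0, 0.0])
cuprim (array([ 620.7, -263.8,   29.4]), [0.1, 0.1])
bulb (array([ 434.5, -193.1,   29.3]), [0.4, 0.4])
capz [ 561.8 -267.2  146. ]
base [ 563.4 -268.5    0. ]
bulb [ 434.8 -192.7   32. ]
dropbase [ 424.7 -338.    -0. ]
teat [ 426.9 -336.8  102. ]
neck [ 434.6 -190.3  194. ]
cup [ 620.9 -264.    29. ]
conical [ 569.5 -123.5    0. ]
stop [429.9 -53.5  14. ]
green [ 341.  -275.7   32. ]
greentop [ 341.6 -271.1  194. ]
turqtop [ 324.9 -174.   194. ]
side dropbase [ 427.1 -335.1    0. ]
side conical [ 573.3 -108.5    0. ]
side basebottle [ 567.9 -256.3    0. ]
side stop [433.5 -37.1   0. ]
[[549.4, 401.0], [566.5, 203.1], [375.6, 186.2], [358.1, 384.2]]
carrier [462.4   293.625] -84.98389666105005 [[0.9, 1.4], [0.9, -1.2], [-0.7, -1.5], [-1.1, 1.3]]
(-46, 43) [501.2 343.2]
(46, 43) [509.3 251.6]
(-46, -48) [410.6 335.3]
(46, -48) [418.6 243.6]
corner (array([564.9, 202. ,  25.7]), [0.8, 0.8])
corner (array([375.3, 186.5,  18.5]), [0.2, 0.2])
```

Call:
servo_tool([
  [0,0,3.5,0,0,-5,1],
  [0,0,7.7,0,0,-10,1],
  [3,3,7.7,0,0,-15,1],
  [6,6,7.7,0,0,-19.9,1],
  [10,9,7.7,0,0,-19.9,1],
  [13,12,7.7,0,0,-19.9,1],
  [16,15,7.7,0,0,-19.9,1],
  [19,18,7.7,0,0,-19.9,1],
  [22,21,7.7,0,0,-19.9,1],
  [25,24,7.7,0,0,-19.9,1],
  [28,27,7.7,0,0,-19.9,1],
  [31,29,7.7,0,0,-19.9,1],
  [33.5,31,7.7,0,0,-19.9,1],
  [34.95,32,7.7,0,0,-19.9,1],
  [34.95,32,7.7,0,0,-19.9,1],
  [34.95,32,7.7,0,0,-19.9,1],
  [34.95,32,7.7,0,0,-19.9,1],
  [34.95,32,7.7,0,0,-19.9,1],
])

```text
t: 1.65
ee_pos: [560.8, -268.6, 299.5]
orientation: [-3.142, 0.003, 0.001]
ft_force: [-0.2, -0.5, -0.2]
width: 87.8
grasp_force: 0.0
```

```bash
python3 - <<'E'
from h import *
snap('wrist','w1'); o=ctrl.get_obs();print(o['ee_pos'],R.from_rotvec(o['orientation']).as_matrix().round(3).tolist(),o['qpos'].round(2),o['t'])
E
```

```text
[ 560.89245111 -268.73997215  299.66113842] [[1.0, -0.002, -0.0], [-0.002, -1.0, 0.0], [-0.0, -0.0, -1.0]] [-0.47  0.34  1.56 -0.    1.23  1.11] 1.7
```

View pics/w1.png

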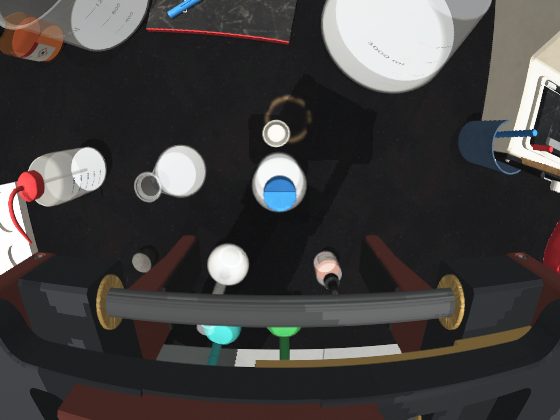

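Wrist view: cap (280,194), cup rim (276,133), dropper teat tip (333,288), clear flask bulb (228,264). These serve as a second-view check.

```bash
python3 - <<'E'
from h import *
print(atz('w1',280,196,146),atz('w1',276.5,133,29),atz('w1',228,264,32),atz('w1',333,289,102))
E
```

```text
[ 561.3 -267.5  146. ] [ 621.1 -262.9   29. ] [ 435.8 -191.4   32. ] [ 432.3 -333.9  102. ]
```

Call:
servo_tool([
  [0.05,0.1,-4,0,0,0,1],
  [0.05,0.1,-8,0,0,0,1],
  [0.05,0.1,-12,0,0,0,1],
  [0.05,0.1,-15,0,0,0,1],
  [0.05,0.1,-17.5,0,0,0,1],
  [0.05,0.1,-19,0,0,0,1],
  [0.05,0.1,-19,0,0,0,1],
  [0.05,0.1,-19,0,0,0,1],
  [0.05,0.1,-19,0,0,0,-1],
  [0.05,0.1,-19,0,0,0,-1],
  [0.05,0.1,-19,0,0,0,-1],
  [0.05,0.1,-19,0,0,0,-1],
  [0.05,0.1,-19,0,0,0,-1],
  [0.05,0.1,-19,0,0,0,-1],
  [0.05,0.1,-19,0,0,0,-1],
  [0.05,0.1,-19,0,0,0,-1],
  [0.05,0.1,-19,0,0,0,-1],
  [0.05,0.1,-19,0,0,0,-1],
  [0.05,0.1,-19,0,0,0,-1],
  [0.05,0.1,-19,0,0,0,-1],
])

```text
t: 3.37
ee_pos: [562.5, -266.7, 109.7]
orientation: [-3.141, 0.001, -0.0]
ft_force: [-0.0, 1.2, 1.8]
width: 32.6
grasp_force: 30.0
```

Call:
servo_tool([
  [0,0,1,0,0,0,-1],
  [0,0,3,0,0,0,-1],
  [0,0,6,0,0,0,-1],
  [0,0,9,0,0,0,-1],
  [0,0,12,0,0,0,-1],
  [0,0,15,0,0,0,-1],
  [0,0,18,0,0,0,-1],
  [0,0,20.5,0,0,0,-1],
  [0,0,22,0,0,0,-1],
  [0,0,22,0,0,0,-1],
  [0,1.5,22,0,0,0,-1],
  [-0.5,4,22,0,0,0,-1],
  [-1,7,22,0,0,0,-1],
  [-1.5,10,22,0,0,0,-1],
  [-2,13,22,0,0,0,-1],
  [-2.5,16,22,0,0,0,-1],
  [-3,19,22,0,0,0,-1],
  [-3.5,22,22,0,0,0,-1],
  [-4,25,22,0,0,0,-1],
  [-4.5,28,22,0,0,0,-1],
])

```text
t: 5.03
ee_pos: [515.4, 15.1, 327.7]
orientation: [-3.141, 0.001, 0.006]
ft_force: [1.2, -0.3, -3.8]
width: 32.5
grasp_force: 29.9
```

Call:
servo_tool([
  [0,3,0,0,0,0,-1],
  [0,6,0,0,0,0,-1],
  [0,9,0,0,0,0,-1],
  [0,12,0,0,0,0,-1],
  [0,15,0,0,0,0,-1],
  [-0.4,18,0,0,0,0,-1],
  [-0.8,21,0,0,0,0,-1],
  [-1.2,24,0,0,0,0,-1],
  [-1.6,27,0,0,0,0,-1],
  [-1.6,29.5,0,0,0,0,-1],
  [-1.6,31.5,0,0,0,0,-1],
  [-1.6,33,0,0,0,0,-1],
  [-1.6,33,0,0,0,0,-1],
  [-1.6,33,0,0,0,0,-1],
  [-1.6,33,0,0,0,0,-1],
  [-1.6,33,0,0,0,0,-1],
])

```text
t: 6.37
ee_pos: [501.3, 342.2, 329.2]
orientation: [3.141, -0.002, -0.001]
ft_force: [-0.4, -0.4, -3.5]
width: 32.6
grasp_force: 29.9
```

```bash
python3 - <<'E'
from h import *
snap('wrist','w2'); o=ctrl.get_obs();print(o['ee_pos'],o['qpos'].round(2),o['t'],o['width'],o['ft_force'])
cv2.imwrite('pics/w2.png',cv2.imread('pics/w2.png'))
E
```

```text
[501.43926094 342.16247934 329.48151334] [ 0.58  0.3   1.56 -0.    1.28  2.15] 6.4167 33.09762290694514 [ 0.140972    1.33579889 -3.62695508]
```

View pics/w2.png

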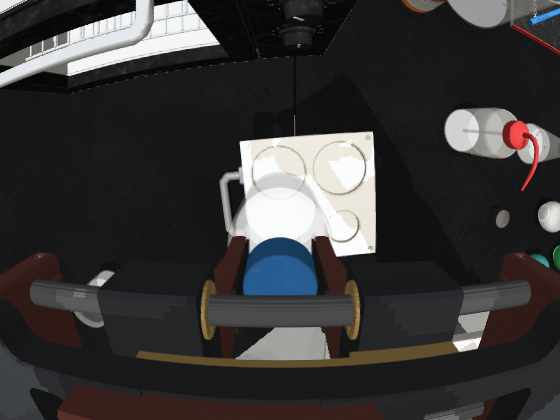

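Wrist view with the bottle held: large pocket at the handle end (279,171), the other large one (340,168), small one (343,226), and top corners (240,142), (374,132), (377,254).

```bash
python3 - <<'E'
from h import *
for p in [(279,171),(340,168),(343,226),(240,142),(374,132),(377,254)]: print(p,atz('w2',*p,20))
C=lambda x,y:('top0',70+(x+.5)/5-.5,165+(y+.5)/5-.5)
for c,w in [((116,88),(240,142)),((561,58),(374,132)),((585,486),(377,254))]: print(tri(C(*c),('w2',*w)))
E
```

```text
(279, 171) [505.3 344.6  20. ]
(340, 168) [510.2 254.7  20. ]
(343, 226) [420.7 246.4  20. ]
(240, 142) [548.3 401.   20. ]
(374, 132) [565.1 204.3  20. ]
(377, 254) [372.6 186.9  20. ]
(array([548.8, 400.5,  21.8]), [0.5, 0.5])
(array([565.9, 203.6,  18.8]), [0.9, 0.9])
(array([374.5, 186.7,  21.7]), [1.4, 1.4])
```

Call:
servo_tool([
  [0.05,0.1,-3,0,0,0,-1],
  [0.05,0.1,-6,0,0,0,-1],
  [0.05,0.1,-9,0,0,0,-1],
  [0.05,0.1,-12,0,0,0,-1],
  [0.05,0.1,-15,0,0,0,-1],
  [0.05,0.1,-17.5,0,0,0,-1],
  [0.05,0.1,-18.5,0,0,0,-1],
  [0.05,0.1,-19,0,0,0,-1],
  [0.05,0.1,-19.5,0,0,0,-1],
  [0.05,0.1,-20,0,0,0,-1],
  [0.05,0.1,-20.5,0,0,0,-1],
  [0.05,0.1,-20.8,0,0,0,-1],
  [0.05,0.1,-21,0,0,0,-1],
  [0.05,0.1,-21,0,0,0,-1],
  [0.05,0.1,-21,0,0,0,-1],
])

```text
t: 7.67
ee_pos: [502.1, 344.3, 119.9]
orientation: [-3.141, 0.001, -0.001]
ft_force: [-1.6, -0.1, -3.4]
width: 32.9
grasp_force: 29.9
```

Call:
servo_tool([
  [0,0,-0.1,0,0,0,-1],
  [0,0,-0.2,0,0,0,-1],
  [0,0,-0.25,0,0,0,-1],
  [0,0,-0.25,0,0,0,-0.3],
  [0,0,-0.25,0,0,0,0.3],
  [0,0,-0.25,0,0,0,0.5],
  [0,0,-0.25,0,0,0,0.5],
  [0,0,-0.25,0,0,0,0.5],
  [0,0,1,0,0,0,0.5],
  [0,0,4,0,0,0,0.5],
  [0,0,8,0,0,0,0.5],
  [0,0,12,0,0,0,0.5],
  [0,0,15,0,0,0,0.5],
  [-0.5,-3,15,0,0,0,0.5],
  [-1,-7,15,0,0,0,0.5],
  [-1.5,-11,15,0,0,0,0.5],
  [-2,-15,15,0,0,0,0.5],
  [-2.5,-19,15,0,0,0,0.5],
  [-3,-23,15,0,0,0,0.5],
  [-3.5,-27,15,0,0,0,0.5],
])

```text
t: 9.33
ee_pos: [466.4, 72.6, 270.8]
orientation: [-3.141, -0.0, -0.002]
ft_force: [1.1, -0.6, 0.4]
width: 65.9
grasp_force: 0.0
```

Call:
servo_tool([
  [-0.5,-4,0,0,0,0,0.5],
  [-1,-8,0,0,0,0,0.5],
  [-1.5,-12,0,0,0,0,0.5],
  [-2,-16,0,0,0,0,0.5],
  [-2.5,-20,0,0,0,0,0.5],
  [-3,-23,0,0,0,0,0.5],
  [-3.2,-25,0,0,0,0,0.5],
  [-3.2,-26.5,0,0,0,0,0.5],
  [-3.2,-26.5,0,0,0,0,0.5],
  [-3.2,-26.5,0,0,0,0,0.5],
  [-3.2,-26.5,0,0,0,0,0.5],
])

```text
t: 10.25
ee_pos: [434.9, -190.1, 270.0]
orientation: [-3.141, 0.001, -0.0]
ft_force: [-0.8, 0.3, -0.1]
width: 65.8
grasp_force: 0.0
```

```bash
python3 - <<'E'
from h import *
snap('wrist','w3');snap('top','t3'); o=ctrl.get_obs();print(o['ee_pos'],o['t'],o['width'],o['ft_force'])
cv2.imwrite('pics/c4.png',np.hstack([cv2.resize(cv2.imread('pics/t3.png')[130:330,70:270],None,fx=2,fy=2),cv2.imread('pics/w3.png')[:400,130:530]]))
E
```

```text
[ 434.99890201 -189.7842912   269.88031397] 10.35 65.76615939417398 [0.388378   0.30403813 0.34459622]
```

View pics/c4.png

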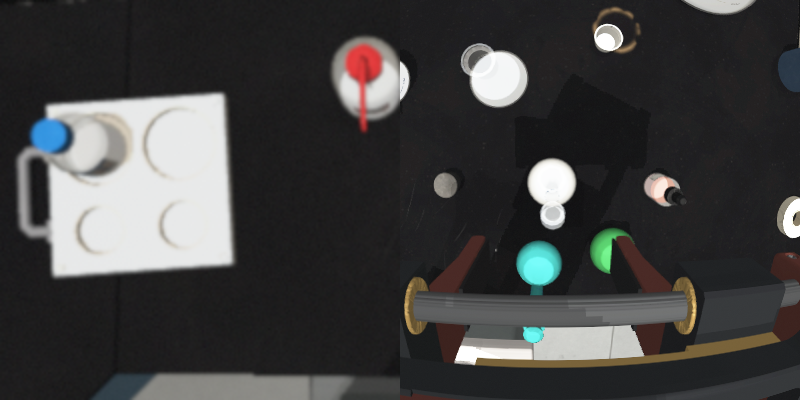

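The bottle stands in its pocket. In the wrist view the flask mouth is at (282,215) and the dropper teat tip at (413,200).

```bash
python3 - <<'E'
from h import *
print(atz('w3',282,214,194),atz('w3',282,183,32),atz('w3',416,201,102),atz('w3',391,187,0),'cap',atz('t3',70+50/2,130+135/2,154), tri(('w3',282,214),('top0',373.9,236.0)))
E
```

```text
[ 438.3 -190.7  194. ] [ 433.8 -191.4   32. ] [ 427.4 -339.5  102. ] [ 423.8 -344.8    0. ] cap [500.9 339.6 154. ] (array([ 435.2, -191.5,  185.1]), [1.0, 1.0])
```

Call:
servo_tool([
  [0,-0.05,-3,0,0,0,0.5],
  [0,-0.05,-6,0,0,0,0.5],
  [0,-0.05,-9,0,0,0,0.5],
  [0,-0.05,-12,0,0,0,0.5],
  [0,-0.05,-14.4,0,0,0,0.5],
  [0,-0.05,-14.4,0,0,0,0.5],
  [0,-0.05,-14.4,0,0,0,0.5],
  [0,-0.05,-14.4,0,0,0,0],
  [0,-0.05,-14.4,0,0,0,-0.3],
  [0,-0.05,-14.4,0,0,0,-0.6],
  [0,-0.05,-14.4,0,0,0,-1],
  [0,-0.05,-14.4,0,0,0,-1],
  [0,-0.05,-14.4,0,0,0,-1],
  [0,-0.05,-14.4,0,0,0,-1],
  [0,-0.05,-14.4,0,0,0,-1],
  [0,-0.05,-14.4,0,0,0,-1],
  [0,-0.05,-14.4,0,0,0,-1],
])

```text
t: 11.77
ee_pos: [435.0, -191.3, 125.7]
orientation: [-3.142, 0.001, -0.0]
ft_force: [-0.1, -0.1, 1.8]
width: 15.8
grasp_force: 30.0
```

Call:
servo_tool([
  [0,0,1,0,0,0,-1],
  [0,0,3,0,0,0,-1],
  [0,0,6,0,0,0,-1],
  [0,0,9,0,0,0,-1],
  [0,0,12,0,0,0,-1],
  [0,0,15,0,0,0,-1],
  [0,0,18,0,0,0,-1],
  [0,0,21,0,0,0,-1],
  [0,0,22,0,0,0,-1],
  [0,0,22,0,0,0,-1],
  [0,2,22,0,0,0,-1],
  [0.5,5,22,0,0,0,-1],
  [1,8,22,0,0,0,-1],
  [1.5,11,22,0,0,0,-1],
  [2,14,22,0,0,0,-1],
  [2.5,17,22,0,0,0,-1],
  [3,20,22,0,0,0,-1],
  [3.5,23,22,0,0,0,-1],
  [4,26,22,0,0,0,-1],
  [4.5,29,22,0,0,0,-1],
])

```text
t: 13.43
ee_pos: [478.8, 100.1, 343.4]
orientation: [3.141, -0.001, -0.006]
ft_force: [0.0, 0.4, -1.2]
width: 15.9
grasp_force: 30.0
```

Call:
servo_tool([
  [0.5,3,0,0,0,0,-1],
  [1,6,0,0,0,0,-1],
  [1.5,9,0,0,0,0,-1],
  [2,12,0,0,0,0,-1],
  [2.5,14,0,0,0,0,-1],
  [2.95,15.4,0,0,0,0,-1],
  [2.95,15.4,0,0,0,0,-1],
  [2.95,15.4,0,0,0,0,-1],
  [2.95,15.4,0,0,0,0,-1],
  [2.95,15.4,0,0,0,0,-1],
])

```text
t: 14.27
ee_pos: [509.2, 251.5, 345.3]
orientation: [3.141, -0.003, -0.001]
ft_force: [-0.4, 0.2, -0.9]
width: 16.1
grasp_force: 30.0
```

```bash
python3 - <<'E'
from h import *
snap('top','t4');snap('side','s4'); o=ctrl.get_obs();print(o['ee_pos'],o['t'],o['width'],o['ft_force'])
cv2.imwrite('pics/c5.png',np.hstack([cv2.resize(cv2.imread('pics/t4.png')[130:330,70:270],None,fx=2,fy=2),cv2.resize(cv2.imread('pics/s4.png')[40:240,180:380],None,fx=2,fy=2)]))
E
```

```text
[509.40908485 251.71658804 345.73842151] 14.3667 16.107389838525513 [ 0.38463387  0.42834282 -1.62677766]
```

View pics/c5.png

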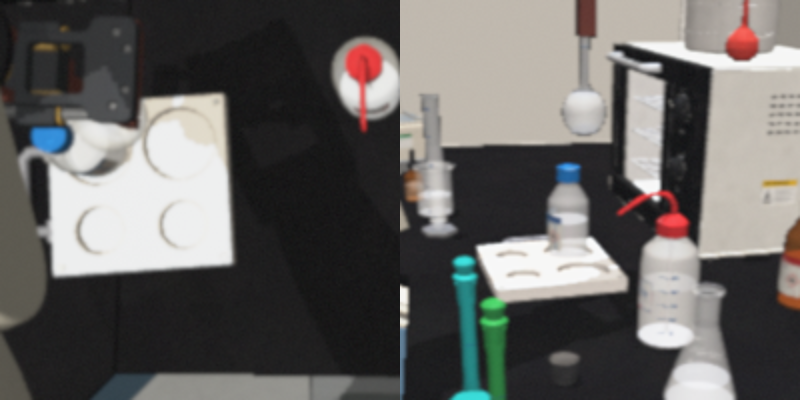

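The flask hangs upright (side crop (583,110)), and the bottle stands in its pocket (567,210). Lowering.

Call:
servo_tool([
  [0,0,-3,0,0,0,-1],
  [0,0,-6,0,0,0,-1],
  [0,0,-9,0,0,0,-1],
  [0,0,-12,0,0,0,-1],
  [0,0,-15,0,0,0,-1],
  [0,0,-17.5,0,0,0,-1],
  [0,0,-18.5,0,0,0,-1],
  [0,0,-19,0,0,0,-1],
  [0,0,-19.5,0,0,0,-1],
  [0,0,-20,0,0,0,-1],
  [0,0,-20.5,0,0,0,-1],
  [0,0,-20.8,0,0,0,-1],
  [0,0,-21.1,0,0,0,-1],
  [0,0,-21.2,0,0,0,-1],
  [0,0,-21.2,0,0,0,-1],
  [0,0,-21.2,0,0,0,-1],
])

```text
t: 15.7
ee_pos: [509.6, 252.8, 133.9]
orientation: [-3.141, 0.001, -0.001]
ft_force: [-0.0, 0.1, -0.8]
width: 16.3
grasp_force: 30.0
```

Call:
servo_tool([
  [0,0,-0.05,0,0,0,-0.8],
  [0,0,-0.05,0,0,0,-0.5],
  [0,0,-0.05,0,0,0,-0.2],
  [0,0,-0.05,0,0,0,0],
  [0,0,-0.05,0,0,0,0.1],
  [0,0,-0.05,0,0,0,0.1],
  [0,0,2,0,0,0,0.1],
  [0,0,6,0,0,0,0.1],
  [0,0,10,0,0,0,0.1],
  [0,0,14,0,0,0,0.1],
  [0,0,14,0,0,0,0.1],
  [0.5,-3,14,0,0,0,0.1],
  [1,-7,14,0,0,0,0.1],
  [2,-11,14,0,0,0,0.1],
  [3,-15,14,0,0,0,0.1],
  [4,-19,14,0,0,0,0.1],
  [5,-23,14,0,0,0,0.1],
  [6,-27,14,0,0,0,0.1],
  [7,-31,14,0,0,0,0.3],
  [8,-35,14,0,0,0,0.3],
])

```text
t: 17.37
ee_pos: [589.5, -99.4, 273.5]
orientation: [-3.142, 0.001, -0.0]
ft_force: [1.1, 0.5, 0.5]
width: 56.4
grasp_force: 0.0
```

Call:
servo_tool([
  [1,-4,0,0,0,0,0.3],
  [2,-8,0,0,0,0,0.3],
  [3,-12,0,0,0,0,0.3],
  [3.15,-15,0,0,0,0,0.3],
  [3.15,-16.65,0,0,0,0,0.3],
  [3.15,-16.65,-3,0,0,0,0.3],
  [3.15,-16.65,-7,0,0,0,0.3],
  [3.15,-16.65,-11,0,0,0,0.3],
  [3.15,-16.65,-15,0,0,0,0.3],
  [3.15,-16.65,-18,0,0,0,0.3],
  [3.15,-16.65,-18,0,0,0,0.3],
  [3.15,-16.65,-18,0,0,0,0.3],
  [3.15,-16.65,-18,0,0,0,0.3],
])

```text
t: 18.45
ee_pos: [622.1, -263.8, 95.5]
orientation: [3.141, -0.0, 0.003]
ft_force: [0.6, -0.8, 0.3]
width: 57.4
grasp_force: 0.0
```

```bash
python3 - <<'E'
from h import *
snap('wrist','w5');snap('top','t5'); o=ctrl.get_obs();print(o['ee_pos'],o['t'],o['width'],o['ft_force'])
cv2.imwrite('pics/c6.png',np.hstack([cv2.resize(cv2.imread('pics/t5.png')[130:330,70:270],None,fx=2,fy=2),cv2.imread('pics/w5.png')[:400,80:480]]))
E
```

```text
[ 622.75308473 -264.28868487   96.63234071] 18.55 57.076433083064465 [ 0.04396294 -0.577275    0.44441035]
```

View pics/c6.png

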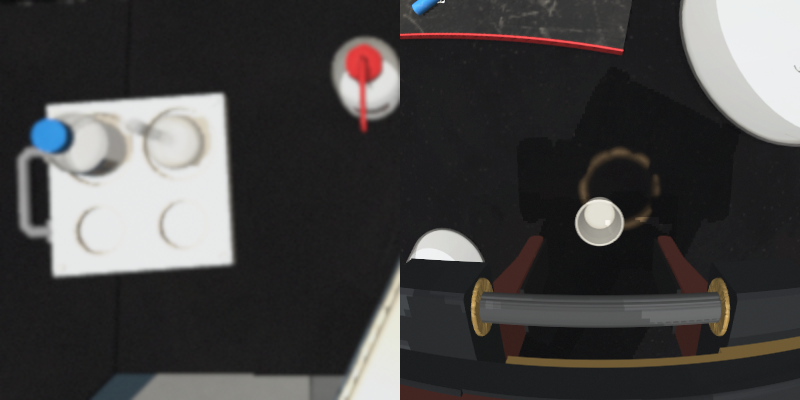

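The flask stands in its pocket. Cup rim centre at wrist px (280,222).

```bash
python3 - <<'E'
from h import *
print(atz('w5',279.5,222,29), tri(('w5',279.5,222),('top0',389.9,155.4)))
E
```

```text
[ 622.1 -262.5   29. ] (array([ 621.4, -263.4,   28.2]), [1.0, 1.0])
```

Call:
servo_tool([
  [0.05,0.05,-3,0,0,0,0.3],
  [0.05,0.05,-6,0,0,0,0.3],
  [0.05,0.05,-8,0,0,0,0.3],
  [0.05,0.05,-8,0,0,0,0.3],
  [0.05,0.05,-8,0,0,0,0.3],
  [0.05,0.05,-8,0,0,0,0.1],
  [0.05,0.05,-8,0,0,0,0],
  [0.05,0.05,-8,0,0,0,-0.1],
  [0.05,0.05,-8,0,0,0,-0.2],
  [0.05,0.05,-8,0,0,0,-0.4],
  [0.05,0.05,-8,0,0,0,-0.7],
  [0.05,0.05,-8,0,0,0,-1],
  [0.05,0.05,-8,0,0,0,-1],
  [0.05,0.05,-8,0,0,0,-1],
  [0.05,0.05,-8,0,0,0,-1],
])

```text
t: 19.8
ee_pos: [622.2, -263.6, 15.0]
orientation: [3.141, -0.001, 0.002]
ft_force: [-0.4, 0.6, 6.3]
width: 33.9
grasp_force: 30.0
```

Call:
servo_tool([
  [0,0,0.5,0,0,0,-1],
  [0,0,1.5,0,0,0,-1],
  [0,0,3,0,0,0,-1],
  [0,0,6,0,0,0,-1],
  [0,0,9,0,0,0,-1],
  [0,0,12,0,0,0,-1],
  [0,0,15,0,0,0,-1],
  [0,0,18,0,0,0,-1],
  [0,0,21,0,0,0,-1],
  [0,0,23,0,0,0,-1],
  [0,0,23,0,0,0,-1],
  [-1,2,23,0,0,0,-1],
  [-2,5,23,0,0,0,-1],
  [-3.5,8,23,0,0,0,-1],
  [-5,11,23,0,0,0,-1],
  [-6.5,14,23,0,0,0,-1],
  [-8,17,23,0,0,0,-1],
  [-9.5,20,23,0,0,0,-1],
  [-11,23,23,0,0,0,-1],
  [-12.5,26,23,0,0,0,-1],
])

```text
t: 21.47
ee_pos: [494.8, -2.0, 243.4]
orientation: [-3.142, 0.001, 0.001]
ft_force: [0.5, -0.1, -0.8]
width: 33.8
grasp_force: 30.0
```

Call:
servo_tool([
  [-1.5,3,0,0,0,0,-1],
  [-3,6,0,0,0,0,-1],
  [-4.5,9,0,0,0,0,-1],
  [-6,12,0,0,0,0,-1],
  [-7,15,0,0,0,0,-1],
  [-7.7,18,0,0,0,0,-1],
  [-7.7,21,0,0,0,0,-1],
  [-7.7,23.5,0,0,0,0,-1],
  [-7.7,24.8,0,0,0,0,-1],
  [-7.7,24.8,0,0,0,0,-1],
  [-7.7,24.8,-4,0,0,0,-1],
  [-7.7,24.8,-8,0,0,0,-1],
  [-7.7,24.8,-12,0,0,0,-1],
  [-7.7,24.8,-15,0,0,0,-1],
  [-7.7,24.8,-15,0,0,0,-1],
  [-7.7,24.8,-15,0,0,0,-1],
  [-7.7,24.8,-15,0,0,0,-1],
])

```text
t: 22.88
ee_pos: [420.4, 244.5, 95.0]
orientation: [-3.141, 0.002, -0.002]
ft_force: [0.4, 0.2, -0.8]
width: 33.9
grasp_force: 30.0
```

```bash
python3 - <<'E'
from h import *
snap('wrist','w6');snap('side','s6'); o=ctrl.get_obs();print(o['ee_pos'],o['t'],o['width'],o['ft_force'],o['grasp_force'])
cv2.imwrite('pics/c7.png',np.hstack([cv2.resize(cv2.imread('pics/s6.png')[90:290,180:380],None,fx=2,fy=2),cv2.imread('pics/w6.png')[:400,80:480]]))
E
```

```text
[420.98520233 245.12550088  95.80931657] 22.9833 33.71827112140334 [-0.01388778  0.32113789  0.06795017] 29.9999570165528
```

View pics/c7.png

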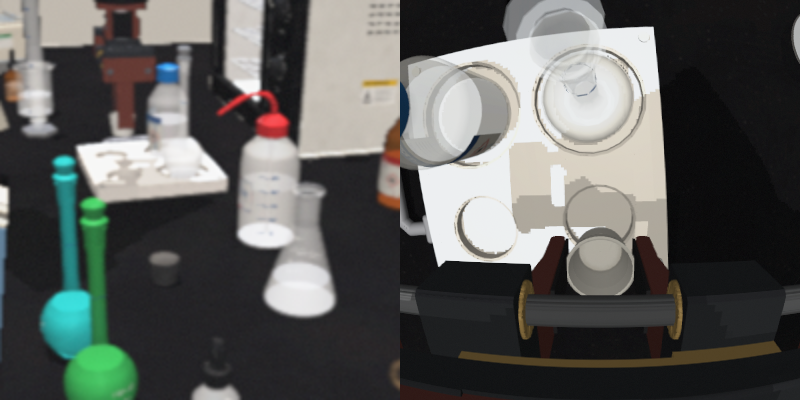

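Cup held upright. Wrist px: its pocket is centred near (280,219), and the small handle-end pocket near (166,227).

```bash
python3 - <<'E'
from h import *
print(atz('w6',280,219,20),atz('w6',280,219,8),atz('w6',166,227,20),atz('w6',267,100,20))
E
```

```text
[420.2 245.5  20. ] [416.7 245.5   8. ] [413.3 336.6  20. ] [508.9 254.7  20. ]
```

Call:
servo_tool([
  [0,0,-3,0,0,0,-1],
  [0,0,-5,0,0,0,-1],
  [0,0,-5.5,0,0,0,-1],
  [0,0,-6,0,0,0,-1],
  [0,0,-6.4,0,0,0,-1],
  [0,0,-6.8,0,0,0,-1],
  [0,0,-7,0,0,0,-1],
  [0,0,-7.1,0,0,0,-1],
  [0,0,-7.1,0,0,0,-1],
  [0,0,-7.1,0,0,0,-1],
])

```text
t: 23.82
ee_pos: [419.7, 244.9, 23.0]
orientation: [-3.141, 0.001, -0.001]
ft_force: [0.3, 0.2, 0.5]
width: 33.6
grasp_force: 30.0
```

Call:
servo_tool([
  [0,0,-0.071,0,0,0,-0.6],
  [0,0,0,0,0,0,-0.2],
  [0,0,0,0,0,0,0.1],
  [0,0,0,0,0,0,0.3],
  [0,0,0,0,0,0,0.3],
  [0,0,0,0,0,0,0.3],
  [0,0,0,0,0,0,0.3],
  [0,0,1,0,0,0,0.3],
  [0,0,4,0,0,0,0.3],
  [0,0,8,0,0,0,0.3],
  [0,0,12,0,0,0,0.3],
  [0,0,16,0,0,0,0.3],
  [0,0,18,0,0,0,0.3],
  [0,-4,18,0,0,0,0.3],
  [0,-8,18,0,0,0,0.3],
  [0,-12,18,0,0,0,0.3],
  [0,-16,18,0,0,0,0.3],
  [0,-20,18,0,0,0,0.3],
  [0,-24,18,0,0,0,0.3],
  [0,-28,18,0,0,0,0.3],
])

```text
t: 25.48
ee_pos: [418.9, -37.0, 203.5]
orientation: [3.142, -0.0, 0.001]
ft_force: [1.5, 0.9, 0.1]
width: 56.8
grasp_force: 0.0
```

Call:
servo_tool([
  [0.2,-4,0,0,0,0,0.3],
  [0.4,-8,0,0,0,0,0.3],
  [0.6,-12,0,0,0,0,0.3],
  [0.7,-16,0,0,0,0,0.3],
  [0.7,-20,0,0,0,0,0.3],
  [0.7,-24,0,0,0,0,0.3],
  [0.7,-27,0,0,0,0,0.3],
  [0.7,-29,0,0,0,0,0.3],
  [0.7,-30.2,0,0,0,0,0.3],
  [0.7,-30.2,0,0,0,0,0.3],
  [0.7,-30.2,0,0,0,0,0.3],
  [0.7,-30.2,0,0,0,0,0.3],
])

```text
t: 26.48
ee_pos: [426.2, -335.9, 202.7]
orientation: [-3.141, -0.0, 0.001]
ft_force: [0.7, 0.0, -0.2]
width: 56.7
grasp_force: 0.0
```

```bash
python3 - <<'E'
from h import *
snap('wrist','w7');snap('top','t7'); o=ctrl.get_obs();print(o['ee_pos'],o['t'],o['width'],o['ft_force'])
cv2.imwrite('pics/c8.png',np.hstack([cv2.resize(cv2.imread('pics/t7.png')[130:330,70:270],None,fx=2,fy=2),cv2.imread('pics/w7.png')[:400,80:480]]))
E
```

```text
[ 426.4522649  -335.82326778  202.76945816] 26.5833 56.87220584848991 [-0.03657446 -0.85418027  0.23672964]
```

View pics/c8.png

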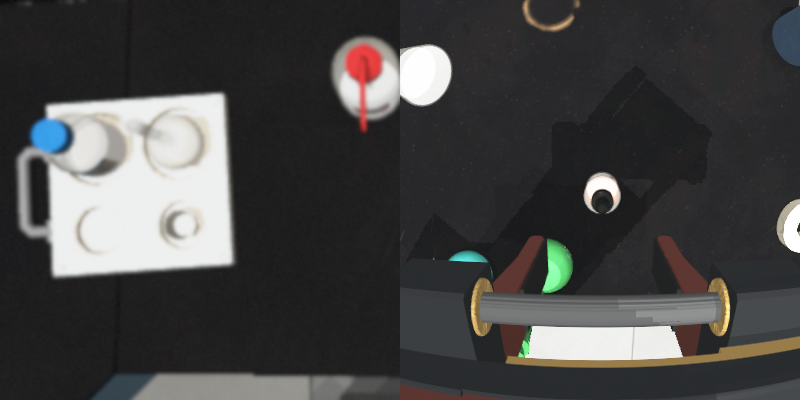

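The cup is in its pocket (top crop (182,225)). Dropper teat tip at wrist px (282,203).

```bash
python3 - <<'E'
from h import *
print(atz('w7',282,204,102),atz('w7',282,192,54), tri(('w7',282,204),('top0',434.9,241.9)))
E
```

```text
[ 431.4 -336.4  102. ] [ 431.7 -336.6   54. ] (array([ 428.5, -337.6,   96.8]), [1.9, 1.9])
```

Call:
servo_tool([
  [0.2,0,-3,0,0,0,0.3],
  [0.2,0,-6,0,0,0,0.3],
  [0.2,0,-9,0,0,0,0.3],
  [0.2,0,-12,0,0,0,0.3],
  [0.2,0,-14.6,0,0,0,0.3],
  [0.2,0,-14.6,0,0,0,0.3],
  [0.2,0,-14.6,0,0,0,0.3],
  [0.2,0,-14.6,0,0,0,0],
  [0.2,0,-14.6,0,0,0,-0.3],
  [0.2,0,-14.6,0,0,0,-0.5],
  [0.2,0,-14.6,0,0,0,-0.7],
  [0.2,0,-14.6,0,0,0,-1],
  [0.2,0,-14.6,0,0,0,-1],
  [0.2,0,-14.6,0,0,0,-1],
  [0.2,0,-14.6,0,0,0,-1],
  [0.2,0,-14.6,0,0,0,-1],
])

```text
t: 27.92
ee_pos: [428.7, -337.6, 57.3]
orientation: [3.141, -0.001, 0.001]
ft_force: [0.7, -0.9, 6.1]
width: 19.8
grasp_force: 30.0
```

Call:
servo_tool([
  [0,0,1,0,0,0,-1],
  [0,0,3,0,0,0,-1],
  [0,0,6,0,0,0,-1],
  [0,0,9,0,0,0,-1],
  [0,0,12,0,0,0,-1],
  [0,0,14,0,0,0,-1],
  [0,2,14,0,0,0,-1],
  [0,5,14,0,0,0,-1],
  [0,8,14,0,0,0,-1],
  [0,11,14,0,0,0,-1],
  [0,14,14,0,0,0,-1],
  [0,17,14,0,0,0,-1],
  [0,20,14,0,0,0,-1],
  [0,23,14,0,0,0,-1],
  [0,26,14,0,0,0,-1],
  [0,29,14,0,0,0,-1],
  [0,32,14,0,0,0,-1],
  [0,35,14,0,0,0,-1],
  [0,38,14,0,0,0,-1],
  [0,41,14,0,0,0,-1],
])

```text
t: 29.58
ee_pos: [428.0, 74.2, 197.2]
orientation: [-3.142, 0.001, -0.0]
ft_force: [0.3, -0.1, 0.2]
width: 19.8
grasp_force: 30.0
```

Call:
servo_tool([
  [-0.3,3,0,0,0,0,-1],
  [-0.6,6,0,0,0,0,-1],
  [-0.9,9,0,0,0,0,-1],
  [-1.2,12,0,0,0,0,-1],
  [-1.5,15,0,0,0,0,-1],
  [-1.7,18,0,0,0,0,-1],
  [-1.7,21,0,0,0,0,-1],
  [-1.7,24,0,0,0,0,-1],
  [-1.7,25.5,0,0,0,0,-1],
  [-1.7,26.3,0,0,0,0,-1],
  [-1.7,26.3,0,0,0,0,-1],
  [-1.7,26.3,-2,0,0,0,-1],
  [-1.7,26.3,-5,0,0,0,-1],
  [-1.7,26.3,-8,0,0,0,-1],
  [-1.7,26.3,-8,0,0,0,-1],
  [-1.7,26.3,-8,0,0,0,-1],
  [-1.7,26.3,-8,0,0,0,-1],
])

```text
t: 31.0
ee_pos: [412.1, 335.3, 117.9]
orientation: [-3.141, 0.002, -0.001]
ft_force: [0.2, -0.1, 0.7]
width: 20.2
grasp_force: 30.0
```

```bash
python3 - <<'E'
from h import *
snap('wrist','w8');snap('side','s8'); o=ctrl.get_obs();print(o['ee_pos'],o['t'],o['width'],o['ft_force'],o['qpos'].round(2))
cv2.imwrite('pics/c9.png',np.hstack([cv2.resize(cv2.imread('pics/s8.png')[90:290,180:380],None,fx=2,fy=2),cv2.imread('pics/w8.png')[:400,120:520]]))
E
```

```text
[412.59381416 336.04334101 118.54302943] 31.1 19.80272082140482 [-0.02083919  0.51321905 -0.43636276] [ 0.66  0.44  1.91 -0.    0.79  2.23]
```

View pics/c9.png

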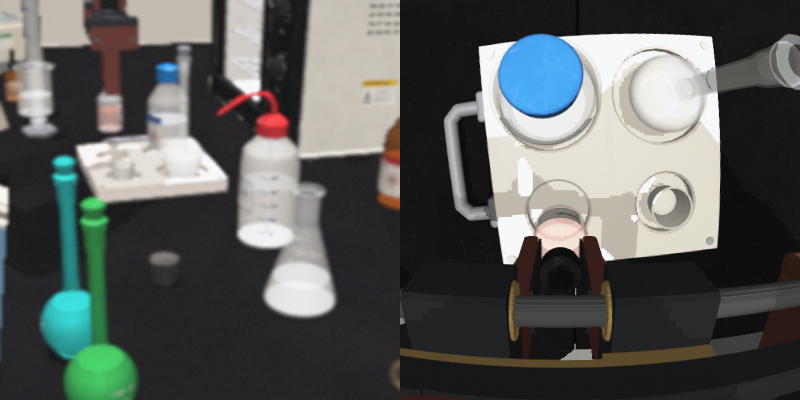

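The dropper hangs upright over its pocket (wrist crop (559,210)), and the other three pieces stand in theirs. Lowering.

Call:
servo_tool([
  [0,0,-2,0,0,0,-1],
  [0,0,-3,0,0,0,-1],
  [0,0,-3.5,0,0,0,-1],
  [0,0,-4,0,0,0,-1],
  [0,0,-4.4,0,0,0,-1],
  [0,0,-4.8,0,0,0,-1],
  [0,0,-5,0,0,0,-1],
  [0,0,-5.1,0,0,0,-1],
  [0,0,-5.1,0,0,0,-1],
  [0,0,-5.1,0,0,0,-1],
])

```text
t: 31.93
ee_pos: [411.5, 335.8, 65.8]
orientation: [-3.141, 0.001, -0.0]
ft_force: [-0.5, 0.3, 0.2]
width: 20.2
grasp_force: 30.0
```

Call:
servo_tool([
  [0,0,-0.05,0,0,0,-1],
  [0,0,-0.05,0,0,0,-0.6],
  [0,0,-0.05,0,0,0,-0.3],
  [0,0,-0.05,0,0,0,0],
  [0,0,-0.05,0,0,0,0],
  [0,0,-0.05,0,0,0,0],
  [0,0,1,0,0,0,0],
  [0,0,4,0,0,0,0],
  [0,0,8,0,0,0,0],
  [0,0,12,0,0,0,0],
  [0,0,16,0,0,0,0],
  [0,-4,18,0,0,0,0],
  [0,-8,18,0,0,0,0],
  [0,-12,18,0,0,0,0],
  [0,-16,18,0,0,0,0],
  [0,-20,18,0,0,0,0],
  [0,-24,18,0,0,0,0],
  [0,-28,18,0,0,0,0],
  [0,-32,18,0,0,0,0],
  [0,-36,18,0,0,0,0],
])

```text
t: 33.6
ee_pos: [410.9, -26.1, 246.6]
orientation: [3.141, -0.0, 0.002]
ft_force: [2.0, 0.7, 0.2]
width: 44.3
grasp_force: 0.0
```

Call:
servo_tool([
  [0,-2,0,0,0,0,0],
  [0,-2,0,0,0,0,0],
  [0,-2,0,0,0,0,0],
  [0,-2,0,0,0,0,0],
])

```text
t: 33.93
ee_pos: [411.4, -43.9, 246.0]
orientation: [-3.141, 0.002, -0.001]
ft_force: [0.6, 0.7, 0.4]
width: 43.8
grasp_force: 0.0
```

```bash
python3 - <<'E'
from h import *
snap('top','t9');snap('side','s9'); o=ctrl.get_obs();print(o['ee_pos'],o['t'],o['width'])
cv2.imwrite('pics/c10.png',np.hstack([cv2.resize(cv2.imread('pics/t9.png')[160:290,70:200],(400,400),interpolation=2),cv2.resize(cv2.imread('pics/s9.png')[90:290,180:380],None,fx=2,fy=2)]))
E
```

```text
[411.39227435 -43.31629739 245.84110071] 34.0333 43.92887173599432
```

View pics/c10.png

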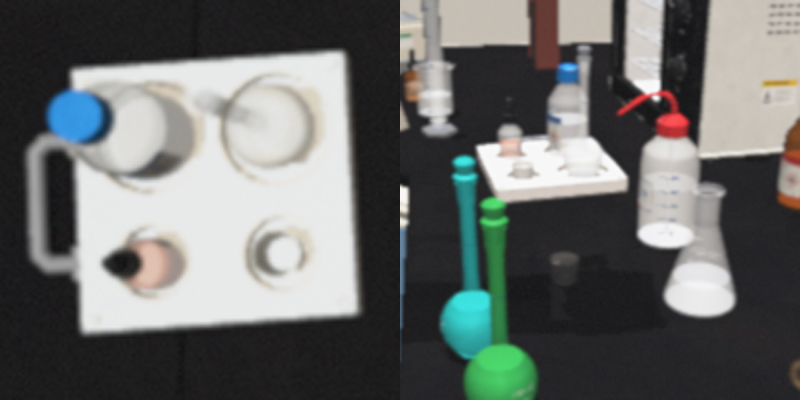

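All four pieces stand upright in their pockets (top crop: bottle (135,130), flask (265,120), dropper (150,265), cup (282,252)). The look-alikes have not moved, so I'm handing in.

```bash
python3 -c "
from workcell import ctrl
print(ctrl.close_job())"
```

```text
the job is handed in; nothing more can be done
None
```

I packed all four pieces upright in their own pockets, left the look-alikes where they stood, and handed the job in at about 34 s; the hand-in returned no verdict.

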